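# Bait and set the snap trap of a dispensary's bait station

## Robot

A 6-joint arm with a two-finger parallel gripper is mounted at the origin on the work surface. World frame = base frame: x ahead of the robot, y to its left, z up, the work surface at z = 0. Lengths are in m, angles in rad, forces in N, time in s.
With the tool pointing down it reaches from about 0.35 to 0.85 m from the base axis. Payload 8.1 kg.
Tool frame: the origin (TCP) lies at the very end of the fingers, on their centre line; the grasp point (between the pads) lies 19 mm behind it (manip.grip_point_offset is the distance from the TCP to the grasp point, in m); z points along the fingers, y is the line along which they close (so a half turn about z gives the same grasp; the last joint's range is limited). The gripper opens to 85 mm and grips with 20 to 120 N. Pads are 22 mm wide; open, the fingers measure 114 mm over their backs; the gripper's body (76 mm by 85 mm) begins 54 mm behind the grasp point. The pads swing forward as they close: fully open they stand 13 mm farther back than shut.
Start: joints at [1.118, 0.13, 1.488, -0, 1.523, -0.085], TCP at [0.216, 0.56, 0.231] pointing down, gripper open.
Joint ranges: [-2.96, 2.96], [-0.89, 2.26], [0.02, 2.5], [-1.34, 4.48], [0, 2.73], [-2.66, 2.66]. Speed limits (rad/s): [2.39, 2.39, 2.79, 3.14, 3.14, 3.14].

## Interface

Orientations are given as [roll, pitch, yaw] about the fixed x, y, z axes, in that order (R = Rz(yaw) Ry(pitch) Rx(roll)).
In Python, from workcell import monitor, grab_frame, job, masks_of, pinpoint, manip gives the robot as it stands.
- The arm moves only by the tool drive_tool, never from a script. Its argument "rows" is a list that holds one entry, the list of rows, each a list of 7 numbers: the shift along the tool's x, y, z each as a share of 12 cm, from -1 to 1, then the turn, a rotation vector about the tool's x, y, z each as a share of pi/2 rad, from -1 to 1, then the closure, from -1 (fully open) to 1 (shut), so that 0 is half open. In form: [[[x, y, z, rx, ry, rz, fingers], ...]]. A call has 1 to 10 rows; each row is the pose to reach, as a shift and turn from the pose commanded when the call began, along the tool's axes at that moment; what a row does not reach only later rows make up. A row lasts 1/8 s, in which the tool goes at most 62.5 mm and 10.7 degrees, less where a joint would pass 70% of its speed; a pose out of reach is approached as far as the arm can. A call with a number of a shift or a turn outside -1 to 1 is refused whole. A call with a gripper value outside its range is refused whole. The fingers move at their own pace and stop on an object; "grip_force" is the grip in N (left out, the last holds). Time passes only in rows, so rows that repeat a pose let the fingers close. It gives the time, the measured TCP pose, the force, the opening and the grip force at its end, in the units of the state.
- monitor.get_obs(): the state, without advancing time (a new reading comes with each control period).
- grab_frame(name): name is "scene" or "top"; returns a dict with "image" (480x640x3 uint8, blue, green, red), "fx", "fy", "cx", "cy" (pixels), "rvec" (rotation vector, rad) and "tvec" (3), from world to camera coordinates, as OpenCV has them. Camera axes: x right, y down, z forward; pixel columns grow to the right and rows downward; lengths in m; the calibration is good to about 2 mm. A picture is of the moment at which its call begins. There is no depth.
- job.finish_job(): hands the job in; it is judged then, once.
Trained networks look in a picture, given as the dict that the camera call returned (one of the last four; its "shot" number tells which), for a name from the list of things; names that differ only in an ending like _2 or _b are one class to them, and where a whole thing is asked for, a point or a joint stands for the part that bears it (a point fixed in the world has none). Each returns a list of dicts, best first, with "p" (0 to 1); they miss things now and then, are a little off and sometimes report something else, mostly with a low value. They report only what shows in the picture. A call takes as long as a camera call.
- masks_of(query, picture): "pixels" (480x640 bool, what is visible of it) and "xy" ([column, row] in pixels, amid what is visible of it).
- pinpoint(query, picture): "xy" ([column, row] in pixels: a listed point, or the origin of a listed thing).
The state is a dict: "time": time; "joint_positions": joint angles; "joint_vel": joint speeds; "effort": joint torques, N m; "ee_pos": TCP position; "orientation": TCP orientation; "contact_force": force on the tool from outside, world axes, zero at the start; "wrist_torque": the same for the moment, N m; "finger_gap": finger opening in m; "finger_force": force on a finger pad.
Only numpy, scipy, OpenCV 4.12 (cv2) and the standard library are available. Lean on these libraries where they do the work, as an engineer would, in place of code of your own. Each camera call takes 0.05 s, during which the arm holds its last target. There are 200 camera calls.

## Task

Bait the snap trap in the open station by standing the blue lure block fully down in the yellow cup of its pedal, then set the trap: draw the sprung bow back until it hooks on the pedal's hair-trigger catch, without forcing it hard against its back stop, and ease it off gently so that the catch takes the load. Never let the bow snap, leave the trap baited and set, and leave the station's cover and the medicines where they are.

Things in the scene. Friction and masses are not known exactly. Their poses are not given: they have to be found in the camera images.
- trap: Red snap trap, 150 x 91 mm, screwed into an open black station tray (x -138 to +78, y +-65 mm, floor 3 mm, rim 12 mm high) that is fixed to the counter. Origin on the counter below the bow's pivot; z up, x to the trap's rear, so bow and cup lie towards -x, its front. Red pivot cheeks at y = +-41.5 mm, 22 mm long, top 44 mm above the counter.
- bow_pivot (a point): Point on the bow's hinge axis, midway between its ends, 34 mm above the counter; the axis is the trap's y.
- bow (a joint): Angle of the sprung steel bow, rad: 0 = at rest, level towards the trap's front; 1.57 = upright; grows as it is drawn up and back over the pivot. Its spring always pulls it shut: about 3.5 N at the sleeve at 0, rising evenly to 6.5 N when set. It sets somewhere from 1.38 to 1.92, differing from trap to trap and not to be seen beforehand.
- catch (a point): Tip of the pedal's catch, a yellow nose with a small steel roller, just in front of the pivot, about 31 mm above the counter. The passing hub pushes it some 3 mm to the front and it springs back to hook the hub by itself, without a pull worth feeling, once the bow is drawn 0.03 to 0.05 rad past its set angle. Let forward again, a hooked bow comes to rest at that angle and its pull on the hand falls to nothing over the last 5 mm; one not hooked keeps pulling.
- bow_bar (a point): Middle of the bow's cross bar, 95 mm from the pivot: yellow sleeve, 9 mm thick, 40 mm long (along the trap's y), on 6 mm wire; side wires at y = +-33 mm. At rest 34 mm above the counter, lying on red posts 9 mm wide at y = +-28.5 mm; between them nothing below it rises over 8 mm above the counter, and the bait cup begins 33 mm inwards. Turns with the bow.
- cup_floor (a point): Centre of the floor of the pedal's yellow cup, 47 mm in front of the pivot, 15 mm above the counter; axes as the trap's. Inside 23 x 23 mm, 10.5 mm deep, walls 3.5 mm, open on top, within the bow's frame. The pedal is sprung: it dips some 4 mm under a light push and while the hub passes the catch. Once set, a touch of 3 to 8 N on cup or lure, dipping the cup by 1 to 2 mm, fires the trap.
- backstop: Rubber-topped back stop under the hub, behind the pivot; origin on the counter below the pivot, axes as the trap's. The drawn bow meets it about 0.10 rad (9 mm at the sleeve) past its set angle; then the pull at the sleeve rises by about 2 N per mm. Meeting it means the catch has hooked. More than about 9 N at the sleeve over the spring's pull overloads it.
- lure: Blue square lure block, 19 x 19 x 48 mm, about 25 g, standing on its end on the counter; origin at the centre of its underside, z up along its length.
- pill_bottle: Amber jar with white cap, 44 mm across, 72 mm high, standing; origin at the centre of its underside. Bystander.
- carton: White and orange medicine carton, 50 x 85 x 40 mm; origin at the centre of its underside. Bystander.
- cover: Black lift-off cover of the bait station, 135 x 225 x 71 mm, standing beside it; origin at the centre of its underside. Bystander; the cover is not to be fitted.

How it is judged:
On the way, in this order (a step that is already met when the one before it is completed fails the run):
1. the lure block stands fully down in the pedal's cup, let go, while the bow is still down (horizontal distance between lure and cup_floor below 0.005 m and z of lure in the frame of cup_floor below 0.003 m and angle between lure's own z axis and vertical below 0.2 rad and contact force between the fingers and lure below 0.1 N and value of joint bow below 0.15 rad), for 0.2 s.
2. the bow stands drawn back at the catch, with the lure still in the cup (value of joint bow above 1.3 rad and horizontal distance between lure and cup_floor below 0.006 m), for 0.3 s.
At the end, for the whole second after the job is handed in: The bow stays hooked on the catch by itself, at rest between 1.3 and 2.0 rad, and the lure block stands upright (within 0.2 rad) in the pedal's cup, within 5 mm of its centre and its foot within 3 mm of the cup's floor (value of joint bow between 1.3 and 2 rad and velocity of joint bow between -0.3 and 0.3 rad/s and horizontal distance between lure and cup_floor below 0.005 m and z of lure in the frame of cup_floor below 0.003 m and angle between lure's own z axis and vertical below 0.2 rad); the robot touches nothing.
It fails at once if the bow snaps: it flies forward faster than 4 rad/s (0.38 m/s at the sleeve) (velocity of joint bow below -4 rad/s).
It fails at once if the bow is forced against its back stop with more than 40 N at the stop (about 9 N at the sleeve beyond the spring's pull) (contact force between backstop and anything else above 40 N).
It fails at once if the pill bottle is moved by more than 20 mm or tipped (distance of pill_bottle from where it was at the start of the episode above 0.02 m or angle between pill_bottle's own z axis and vertical above 0.4 rad).
It fails at once if the carton is moved by more than 20 mm (distance of carton from where it was at the start of the episode above 0.02 m).
It fails at once if the station's cover is moved by more than 20 mm (distance of cover from where it was at the start of the episode above 0.02 m).
It also fails if it takes over 72 s, if anything falls off the work surface, if the arm or the gripper's body presses on something with over 40 N, if the wrist force passes 120 N, or if a joint passes its speed limit or range.

## Working session

There is one attempt and no reset: what is moved stays moved. The work goes in short steps, Python scripts to look and compute and a tool call to move; the robot and the scene stay as the last step left them, time stands still between calls to the robot, and variables do not carry over. Pictures are saved under pics/ and viewed, at most 10 in all, crops included, and the job is handed in when it is done.

Besides the shell and the picture viewer there is one more tool, called as a command line: name --argument value ..., lists and objects as JSON in quotes. drive_tool: Moves the arm, as the interface text tells. Its arguments: {"type":"object","properties":{"rows":{"type":"array","items":{"type":"array","items":{"type":"array","items":{"type":"number"}}}},"grip_force":{"type":"number"}},"required":["rows"]}

```bash
mkdir -p pics; cat > h.py <<'E'
import numpy as np, cv2
from workcell import monitor, grab_frame, job, masks_of, pinpoint, manip
from scipy.spatial.transform import Rotation as Ro
def cam(f):
    R=cv2.Rodrigues(np.array(f["rvec"],float))[0]; t=np.array(f["tvec"],float).ravel()
    return R,t
def ray(f,xy):
    R,t=cam(f); d=np.array([(xy[0]-f["cx"])/f["fx"],(xy[1]-f["cy"])/f["fy"],1.]); 
    d=R.T@d; return -R.T@t, d/np.linalg.norm(d)
def tri(obs):
    A=np.zeros((3,3));b=np.zeros(3)
    for f,xy in obs:
        c,d=ray(f,xy);P=np.eye(3)-np.outer(d,d);A+=P;b+=P@c
    x=np.linalg.solve(A,b); r=[np.linalg.norm((np.eye(3)-np.outer(d,d))@(x-c)) for c,d in (ray(f,xy) for f,xy in obs)]
    return x,max(r)
def onz(f,xy,z):
    c,d=ray(f,xy); return c+d*(z-c[2])/d[2]
def proj(f,p):
    return cv2.projectPoints(np.array(p,float).reshape(-1,3),np.array(f["rvec"],float),np.array(f["tvec"],float),np.array([[f["fx"],0,f["cx"]],[0,f["fy"],f["cy"]],[0,0,1.]]),None)[0].reshape(-1,2)
def Rt(): return Ro.from_euler('xyz',monitor.get_obs()["orientation"])
E
python3 - <<'E'
from h import *
np.set_printoptions(precision=4,suppress=True)
print(monitor.get_obs()); print(manip.grip_point_offset)
S=grab_frame("scene");T=grab_frame("top")
cv2.imwrite("pics/s0.png",S["image"]);cv2.imwrite("pics/t0.png",T["image"])
for n in ["trap","bow_pivot","catch","bow_bar","cup_floor","lure","pill_bottle","carton","cover"]:
    a=pinpoint(n,S);b=pinpoint(n,T)
    print(n,[(np.round(x["xy"],1),round(x["p"],2)) for x in a[:2]],[(np.round(x["xy"],1),round(x["p"],2)) for x in b[:2]])
    if a and b: print("   ",*tri([(S,a[0]["xy"]),(T,b[0]["xy"])]))
E
```

```text
{'time': 0.0, 'joint_positions': array([ 1.1176,  0.1312,  1.4893,  0.    ,  1.523 , -0.0854]), 'joint_vel': array([ 0.0001, -0.    ,  0.0009,  0.0003, -0.0009, -0.0004]), 'effort': array([  0.0008, -56.9412, -50.0557,  -0.    ,   0.015 ,   0.0001]), 'ee_pos': array([0.2155, 0.5594, 0.2302]), 'orientation': array([-3.1398, -0.0002,  2.7738]), 'contact_force': array([-0.3291,  0.0643, -1.0251]), 'wrist_torque': array([-0.0412,  0.0122,  0.0307]), 'finger_force': 0.0, 'finger_gap': 0.08521952055322521}
0.0187
trap [(array([337.6, 251.8]), 0.67)] [(array([291.9, 233.2]), 0.82)]
    [ 0.6096  0.075  -0.0027] 0.0020701175099269373
bow_pivot [(array([334.9, 245.2]), 0.75)] [(array([285.7, 229.7]), 0.73)]
    [0.6087 0.079  0.0213] 0.007182257461058603
catch [(array([334. , 236.9]), 0.84), (array([336.1, 248.2]), 0.45)] [(array([286.6, 242.8]), 0.59)]
    [0.5883 0.0843 0.0228] 0.0011581581463207592
bow_bar [(array([321. , 203.9]), 0.66), (array([330. , 225.1]), 0.46)] [(array([271.9, 275.7]), 0.86)]
    [0.5231 0.1102 0.0511] 0.001686202738021521
cup_floor [(array([329.8, 225.7]), 0.84)] [(array([282. , 254.7]), 0.61)]
    [0.5651 0.0935 0.0303] 0.0012383750235404447
lure [(array([149.2, 294.9]), 0.55)] [(array([470.8, 319.1]), 0.63)]
    [ 0.4282 -0.2751 -0.0011] 0.0008993706694464235
pill_bottle [(array([346. , 159.3]), 0.72)] [(array([285.9, 243.7]), 0.73), (array([193.3, 324. ]), 0.65)]
    [0.5805 0.0857 0.2589] 0.015138910711708649
carton [(array([204.1, 385.3]), 0.95), (array([334.3, 242.4]), 0.41)] [(array([478.4, 209.8]), 0.61)]
    [ 0.6463 -0.2992 -0.0058] 0.0024529391388905092
cover [(array([464.8, 202.7]), 0.69), (array([319.7, 207.4]), 0.53)] []
```

View pics/s0.png

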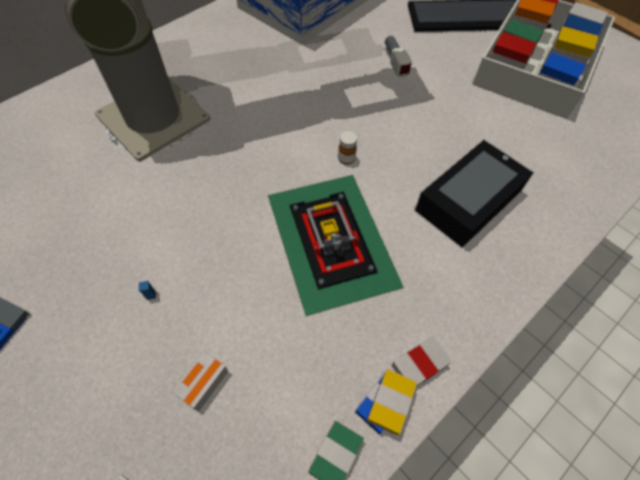

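View pics/t0.png

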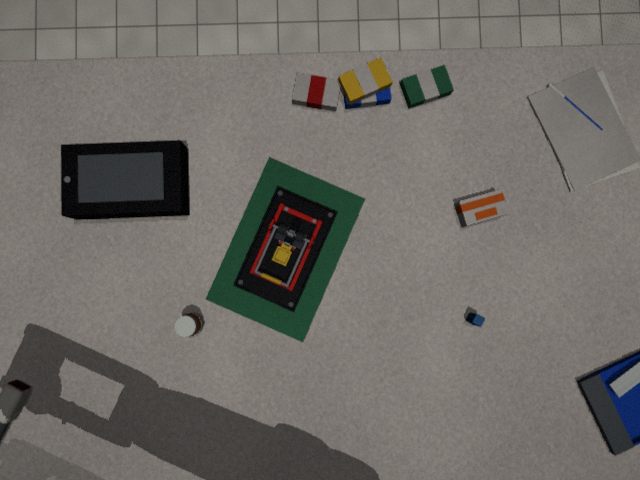

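The scene view shows the trap (335,235), its bow and cup towards the robot base, with the lure at (147,290), jar (347,147), carton (204,383) and cover (474,193). In the top view the trap is at (287,247) with the yellow sleeve near (272,278), the lure at (475,319) and the jar at (188,325).

```bash
cat > fit.py <<'E'
from h import *
from scipy.optimize import minimize
def boxpts(x,y,yaw,lx,ly,h,z0=0):
    c,s=np.cos(yaw),np.sin(yaw)
    return [[x+c*a-s*b,y+s*a+c*b,z] for a in lx for b in ly for z in(z0,z0+h)]
def hull(f,p,k=8):
    m=np.zeros((480,640),np.uint8)
    q=cv2.convexHull(proj(f,p).astype(np.float32))
    M=np.zeros((480*k//1,640*k),np.uint8) if 0 else None
    return q
def cost(par,views,lx,ly,h,z0=0):
    tot=0
    for f,m,(u0,v0,u1,v1) in views:
        k=8; q=cv2.convexHull((proj(f,boxpts(*par,lx,ly,h,z0))).astype(np.float32)).reshape(-1,2)
        q=(q-[u0,v0]+0.5)*k-0.5
        M=np.zeros(((v1-v0)*k,(u1-u0)*k),np.uint8); cv2.fillPoly(M,[np.round(q*16).astype(np.int32)],255,shift=4)
        M=cv2.resize(M,(u1-u0,v1-v0),interpolation=cv2.INTER_AREA)/255.
        mm=m[v0:v1,u0:u1].astype(float); tot+=np.abs(M-mm).sum()/mm.sum()
    return tot/len(views)
def fit(views,lx,ly,h,p0,yaws,z0=0):
    best=None
    for y in yaws:
        r=minimize(cost,[*p0,y],(views,lx,ly,h,z0),method="Nelder-Mead",options=dict(initial_simplex=np.array([[*p0,y],[p0[0]+.01,p0[1],y],[p0[0],p0[1]+.01,y],[*p0,y+.3]]),xatol=1e-5,fatol=1e-5))
        if best is None or r.fun<best.fun: best=r
    return best.x,best.fun
E
python3 - <<'E'
from fit import *
np.set_printoptions(precision=4,suppress=True)
S=grab_frame("scene");T=grab_frame("top")
for f in(S,T): print("cam",-cam(f)[0].T@cam(f)[1], f["fx"])
def bb(m,p=8):
    v,u=np.nonzero(m); return (u.min()-p,v.min()-p,u.max()+p,v.max()+p)
# lure
V=[]
for f,(u,v) in((S,(147,291)),(T,(475,319))):
    I=f["image"].astype(int); m=np.zeros((480,640),bool)
    w=I[v-16:v+16,u-16:u+16]; m[v-16:v+16,u-16:u+16]=(w[...,0]-w[...,2]>22)
    n,l,st,ce=cv2.connectedComponentsWithStats(m.astype(np.uint8)); m=l==1+np.argmax(st[1:,4])
    mk=masks_of("lure",f); print("lure px",m.sum(),[ (round(x["p"],2),x["pixels"].sum(),np.round(x["xy"])) for x in mk[:2]])
    V.append((f,m,bb(m)))
ys=np.arange(0,1.57,.3)
L=(-.0095,.0095)
print("both",fit(V,L,L,.048,(.428,-.275),ys))
for v in V: print(" one",fit([v],L,L,.048,(.428,-.275),ys))
# tray
W=[]
for f,c in((S,(335,240)),(T,(287,247))):
    H=cv2.cvtColor(f["image"],cv2.COLOR_BGR2HSV).astype(int)
    g=((abs(H[...,0]-75)<20)&(H[...,1]>90)).astype(np.uint8)
    n,l,st,ce=cv2.connectedComponentsWithStats(g); g=(l==l[tuple(np.argwhere(l>0)[0])])*0
    i=1+np.argmin([np.hypot(*(ce[j]-c))-st[j,4]/20 for j in range(1,n)])
    g=(l==i).astype(np.uint8); hl=cv2.convexHull(np.argwhere(g)[:,::-1].astype(np.int32))
    F=np.zeros_like(g);cv2.fillPoly(F,[hl],1); F=cv2.erode(F,np.ones((5,5)))
    m=(F>0)&(g==0); n,l,st,ce=cv2.connectedComponentsWithStats(m.astype(np.uint8)); m=l==1+np.argmax(st[1:,4])
    print("tray",m.sum(),bb(m,0)); W.append((f,m,bb(m)))
a=((-.138,.078),(-.065,.065),.012)
print("both",fit(W,*a,(.6,.08),[-.5,-.3,-.1]))
for w in W: print(" one",fit([w],*a,(.6,.08),[-.5,-.3,-.1]))
big=np.hstack([cv2.resize(S["image"][195:275,285:365],(400,400),interpolation=3),cv2.resize(T["image"][190:290,240:340],(400,400),interpolation=3)])
cv2.imwrite("pics/z.png",big)
for n,f in(("S",S),("T",T)):
    I=f["image"].astype(int); m=(I[...,2]>120)&(I[...,1]>95)&(I[...,0]<60)
    c=(335,235) if n=="S" else (287,250)
    nn,l,st,ce=cv2.connectedComponentsWithStats(m.astype(np.uint8))
    print(n,[(np.round(ce[j],1),st[j,4]) for j in range(1,nn) if np.hypot(*(ce[j]-c))<60])
E
```

```text
cam [ 0.9142 -0.2724  0.8135] 436.38388078450095
cam [0.5132 0.039  1.1003] 555.2924225892501
lure px 189 [(0.56, np.int64(219), array([148., 287.]))]
lure px 109 []
both (array([ 0.4302, -0.2745, -0.2371]), np.float64(0.5317594519969048))
 one (array([ 0.4301, -0.2736, -0.0182]), np.float64(0.24703807448905488))
 one (array([ 0.43  , -0.276 , -0.3139]), np.float64(0.7067098398992625))
tray 4923 (np.int64(291), np.int64(193), np.int64(376), np.int64(287))
tray 7071 (np.int64(234), np.int64(186), np.int64(336), np.int64(310))
both (array([ 0.605 ,  0.0744, -0.4426]), np.float64(0.06679248642763316))
 one (array([ 0.6027,  0.0782, -0.4411]), np.float64(0.09593544506976058))
 one (array([ 0.6051,  0.0744, -0.4402]), np.float64(0.031513971732095476))
S [(array([322.5, 205.5]), np.int32(58)), (array([329.2, 226.4]), np.int32(163)), (array([329., 237.]), np.int32(9))]
T [(array([282.3, 254.1]), np.int32(221)), (array([270.9, 278.5]), np.int32(48))]
```

View pics/z.png

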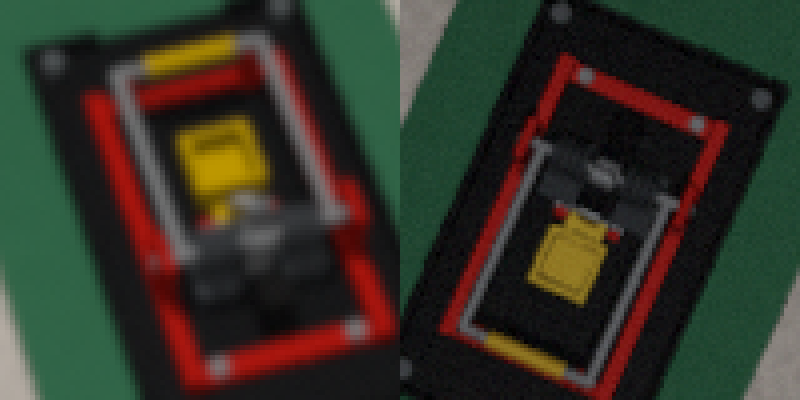

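The crop shows the bow at rest with its sleeve at the front, the cup inside the frame, and all within the red base. The tray fit from the top view is good, but the lure fit isn't yet.

```bash
cat > lure.py <<'E'
from fit import *
np.set_printoptions(precision=4,suppress=True)
S=grab_frame("scene");T=grab_frame("top")
P=np.array([.605,.0744]);y=-.4402;c,s=np.cos(y),np.sin(y)
def W(a,b,z): return [P[0]+c*a-s*b,P[1]+s*a+c*b,z]
for n,f,sl,cu in(("S",S,(322.5,205.5),(329.2,226.4)),("T",T,(270.9,278.5),(282.3,254.1))):
    print(n,"pred sleeve,cup",proj(f,[W(-.095,0,.037),W(-.047,0,.025)]).ravel(),"bar",onz(f,sl,.037),"cup",onz(f,cu,.025))
print("want",W(-.095,0,.037),W(-.047,0,.025)); print(tri([(S,(322.5,205.5)),(T,(270.9,278.5))]),tri([(S,(329.2,226.4)),(T,(282.3,254.1))]))
V=[];C=[]
for f,(u,v) in((S,(147,291)),(T,(475,319))):
    I=f["image"].astype(int); m=np.zeros((480,640),bool); w=I[v-16:v+16,u-16:u+16]
    C.append(cv2.resize(f["image"][v-20:v+20,u-20:u+20],(400,400),interpolation=0))
    m[v-16:v+16,u-16:u+16]=((w[...,0]-w[...,2])/(w.sum(2)+20)>.08)
    n,l,st,ce=cv2.connectedComponentsWithStats(m.astype(np.uint8)); m=l==1+np.argmax(st[1:,4])
    vv,uu=np.nonzero(m); print(m.sum(),uu.min(),uu.max(),vv.min(),vv.max()); V.append((f,m,(u-24,v-24,u+24,v+24)))
ys=np.arange(0,1.57,.25);L=(-.0095,.0095)
X,_=fit(V,L,L,.048,(.43,-.275),ys);print("both",X,_)
for v in V: print(" one",fit([v],L,L,.048,(.43,-.275),ys))
for k,(f,(u,v)) in enumerate(((S,(147,291)),(T,(475,319)))):
    q=proj(f,boxpts(*X,L,L,.048)); 
    cv2.polylines(C[k],[np.round((cv2.convexHull(q.astype(np.float32)).reshape(-1,2)-[u-20.5,v-20.5])*10).astype(np.int32)],True,(0,255,255),1)
    cv2.polylines(C[k],[np.round((q[[1,3,7,5]]-[u-20.5,v-20.5])*10).astype(np.int32)],True,(0,0,255),1)
cv2.imwrite("pics/l.png",np.hstack(C))
E
python3 lure.py
```

```text
S pred sleeve,cup [321.9567 205.3176 328.6124 226.0727] bar [0.5202 0.1154 0.037 ] cup [0.5639 0.0948 0.025 ]
T pred sleeve,cup [270.7131 278.5168 281.1965 255.7905] bar [0.5191 0.1145 0.037 ] cup [0.5657 0.0922 0.025 ]
want [np.float64(0.5190566865629139), np.float64(0.11488143865347156), 0.037] [np.float64(0.5624806765100732), np.float64(0.09442765912329645), 0.025]
(array([0.5195, 0.1151, 0.0365]), np.float64(0.0007069126008295782)) (array([0.5657, 0.0923, 0.0296]), np.float64(0.000415685648278274))
196 139 154 281 298
169 466 484 313 326
both [ 0.4306 -0.2738 -0.1365] 0.2270021026161944
 one (array([ 0.4304, -0.2734,  1.5005]), np.float64(0.20596238495398161))
 one (array([ 0.4302, -0.275 ,  1.1392]), np.float64(0.13119851490892215))
```

View pics/l.png

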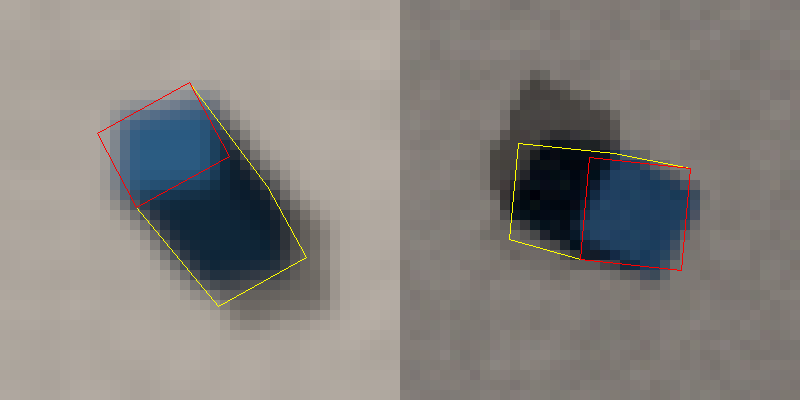

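The lure's top face in the top view is turned about -0.43 rad, so it is nearly parallel to the trap (yaw -0.44). It stands at about (0.430,-0.275). I'll travel to it in steps.

drive_tool --rows '[[[-1,-1,0,0,0,0.045,0],[-1,-1,0,0,0,0.045,0],[-1,-1,0,0,0,0.045,0],[-1,-1,0,0,0,0.045,0]]]'

```text
time: 1.8
ee_pos: [0.2858, 0.4027, 0.2316]
orientation: [3.141, 0.001, 2.7]
contact_force: [-0.1, 1.1, 0.2]
finger_gap: 0.0427
finger_force: 0.0
```

drive_tool --rows '[[[-1,-0.92,0,0,0,0,0],[-1,-0.92,0,0,0,0,0],[-1,-0.92,0,0,0,0,0],[-1,-0.92,0,0,0,0,0]]]'

```text
time: 2.3
ee_pos: [0.3472, 0.2527, 0.2316]
orientation: [3.141, 0.001, 2.7]
contact_force: [0.2, 0.2, -0.3]
finger_gap: 0.0424
finger_force: 0.0
```

drive_tool --rows '[[[-1,-0.92,0,0,0,0,0],[-1,-0.92,0,0,0,0,0],[-1,-0.92,0,0,0,0,0],[-1,-0.92,0,0,0,0,0]]]'

```text
time: 2.8
ee_pos: [0.4089, 0.1023, 0.2314]
orientation: [3.141, 0.0, 2.7]
contact_force: [0.6, 0.6, 0.5]
finger_gap: 0.0427
finger_force: 0.0
```

drive_tool --rows '[[[-0.7,-0.92,0,0,0,0,0],[-0.7,-0.92,0,0,0,0,0],[-0.7,-0.92,0,0,0,0,0],[-0.7,-0.92,0,0,0,0,0]]]'

```text
time: 3.3
ee_pos: [0.4375, -0.0316, 0.2312]
orientation: [3.141, -0.001, 2.703]
contact_force: [-0.4, 0.0, -0.3]
finger_gap: 0.0427
finger_force: 0.0
```

drive_tool --rows '[[[-0.5,-0.92,0,0,0,0,0],[-0.5,-0.92,0,0,0,0,0],[-0.5,-0.92,0,0,0,0,0],[-0.5,-0.92,0,0,0,0,0]]]'

```text
time: 3.8
ee_pos: [0.4451, -0.1562, 0.2311]
orientation: [3.141, -0.001, 2.704]
contact_force: [0.4, 0.7, 0.2]
finger_gap: 0.0425
finger_force: 0.0
```

```bash
cat >> h.py <<'E'
def go(target,yang):
    "shares to bring the TCP to target with tool y at world angle yang (deg), tool down"
    o=monitor.get_obs();R=Rt().as_matrix();z=[0,0,-1];a=np.radians(yang);yv=np.array([np.cos(a),np.sin(a),0])
    G=np.column_stack([np.cross(yv,z),yv,z])
    print("t",o["time"],"pos",o["ee_pos"].round(4),"shift",(R.T@(np.array(target)-o["ee_pos"])/.12).round(3),"turn",(Ro.from_matrix(R.T@G).as_rotvec()/(np.pi/2)).round(3),"F",o["contact_force"].round(2),"gap",round(o["finger_gap"],4))
E
python3 -c "
from h import *
go((.4302,-.275,.16),65.1);print(monitor.get_obs()['joint_positions'])"
```

```text
t 3.8 pos [ 0.4451 -0.1562  0.2311] shift [-0.308 -0.95   0.591] turn [ 0.001 -0.001 -0.002] F [0.38 0.71 0.17] gap 0.0425
[-4.46976519e-01 -2.22853232e-01  1.83089690e+00  1.00412322e-03
  1.53437456e+00 -1.58039993e+00]
```

drive_tool --rows '[[[-0.308,-0.95,0,0,0,0,0],[-0.308,-0.95,0,0,0,0,0],[-0.308,-0.95,0.85,0,0,0,0],[-0.308,-0.95,0.85,0,0,0,0],[-0.308,-0.95,0.85,0,0,0,0]]]'

```text
time: 4.42
ee_pos: [0.4284, -0.273, 0.1258]
orientation: [3.139, -0.007, 2.706]
contact_force: [-0.1, 0.1, 1.3]
finger_gap: 0.0427
finger_force: 0.0
```

```bash
python3 -c "
from h import *
go((.4302,-.275,.026),65.1)"
```

```text
t 4.425 pos [ 0.4284 -0.273   0.1258] shift [-0.027 -0.011  0.831] turn [ 0.002 -0.005 -0.001] F [-0.1   0.09  1.28] gap 0.0427
```

drive_tool --rows '[[[-0.015,-0.008,0.6,0,0,0,0],[-0.015,-0.008,0.83,0,0,0,0],[-0.015,-0.008,0.83,0,0,0,0],[-0.015,-0.008,0.83,0,0,0,0]]]'

```text
time: 4.92
ee_pos: [0.4333, -0.2793, 0.0329]
orientation: [-3.141, 0.004, 2.704]
contact_force: [0.1, 0.2, 0.4]
finger_gap: 0.0427
finger_force: 0.0
```

drive_tool --rows '[[[0,0,0,0,0,0,1],[0,0,0,0,0,0,1],[0,0,0,0,0,0,1],[0,0,0,0,0,0,1],[0,0,0,0,0,0,1]]]' --grip_force 20

```text
time: 5.55
ee_pos: [0.4329, -0.2798, 0.0324]
orientation: [-3.141, 0.005, 2.703]
contact_force: [0.5, 1.5, 8.4]
finger_gap: 0.0198
finger_force: 19.4
```

drive_tool --rows '[[[0,0,-0.5,0,0,0,1],[0,0,-1,0,0,0,1],[0,0,-1,0,0,0,1],[0,0,-1,0,0,0,1]]]'

```text
time: 6.05
ee_pos: [0.4312, -0.2789, 0.1504]
orientation: [-3.141, 0.001, 2.703]
contact_force: [-0.4, 0.3, -0.2]
finger_gap: 0.0188
finger_force: 20.2
```

```bash
python3 -c "
from h import *
go((.5625,.0944,.146),64.8)"
```

```text
t 6.05 pos [ 0.4312 -0.2789  0.1504] shift [0.331 3.281 0.035] turn [-0.     0.001  0.001] F [-0.41  0.34 -0.18] gap 0.0188
```

drive_tool --rows '[[[0.1,0.9,0,0,0,0,1],[0.1,0.9,0,0,0,0,1],[0.1,0.9,0,0,0,0,1]]]'

```text
time: 6.42
ee_pos: [0.4655, -0.1726, 0.1476]
orientation: [3.141, -0.004, 2.707]
contact_force: [-0.3, 0.0, -0.6]
finger_gap: 0.0188
finger_force: 20.2
```

drive_tool --rows '[[[0.1,0.9,0,0,0,0,1],[0.1,0.9,0,0,0,0,1],[0.1,0.9,0,0,0,0,1]]]'

```text
time: 6.8
ee_pos: [0.5006, -0.0708, 0.1482]
orientation: [-3.141, -0.003, 2.706]
contact_force: [-0.3, -1.2, -0.1]
finger_gap: 0.0187
finger_force: 20.2
```

drive_tool --rows '[[[0.09,0.9,0,0,0,0,1],[0.09,0.9,0,0,0,0,1],[0.09,0.9,0,0,0,0,1]]]'

```text
time: 7.18
ee_pos: [0.5369, 0.0306, 0.1484]
orientation: [-3.141, -0.002, 2.706]
contact_force: [0.8, -0.5, 0.6]
finger_gap: 0.0183
finger_force: 20.2
```

drive_tool --rows '[[[0,0.58,0.3,0,0,0,1],[0,0.58,0.3,0,0,0,1],[0,0.58,0.3,0,0,0,1],[0,0.58,0.3,0,0,0,1],[0,0.58,0.3,0,0,0,1],[0,0.58,0.3,0,0,0,1]]]'

```text
time: 7.92
ee_pos: [0.5669, 0.0917, 0.1145]
orientation: [3.141, 0.001, 2.702]
contact_force: [0.0, 0.8, 0.3]
finger_gap: 0.0189
finger_force: 20.2
```

```bash
cat > look.py <<'E'
from fit import *
import sys
np.set_printoptions(precision=4,suppress=True)
go((.5666,.0925,.052),64.8)
S=grab_frame("scene");T=grab_frame("top");C=[]
o=monitor.get_obs();e=o["ee_pos"];zl=e[2]-.0324
V=[]
for f in(S,T):
    I=f["image"].astype(int); m=((I[...,0]-I[...,2])/(I.sum(2)+20)>.12)&(I[...,0]-I[...,2]>6)
    u,v=np.round(proj(f,[e[0],e[1],e[2]-.015])[0]).astype(int); k=np.zeros_like(m);k[v-22:v+22,u-22:u+22]=1;m&=k
    n,l,st,ce=cv2.connectedComponentsWithStats(m.astype(np.uint8)); m=l==1+np.argmax(st[1:,4]); print(m.sum())
    V.append((f,m,(u-30,v-30,u+30,v+30)))
    c=cv2.resize(f["image"][v-30:v+30,u-30:u+30],(400,400),interpolation=2)
    q=proj(f,boxpts(e[0]-.0045*.905,e[1]+.0045*.426,-.4402,(-.0095,.0095),(-.0095,.0095),.048,zl))
    for idx in([1,3,7,5],[0,2,6,4]): cv2.polylines(c,[np.round((q[idx]-[u-30.5,v-30.5])*400/60).astype(np.int32)],True,(0,0,255),1)
    C.append(c)
cv2.imwrite(sys.argv[1],np.hstack(C))
E
python3 look.py pics/h1.png
```

```text
t 7.925 pos [0.5669 0.0917 0.1145] shift [0.006 0.004 0.521] turn [0.    0.001 0.   ] F [0.03 0.84 0.34] gap 0.0189
200Traceback (most recent call last):
  File "look.py", line 11, in <module>
    n,l,st,ce=cv2.connectedComponentsWithStats(m.astype(np.uint8)); m=l==1+np.argmax(st[1:,4]); print(m.sum())
                                                                           ~~~~~~~~~^^^^^^^^^^
    return _wrapfunc(a, 'argmax', axis=axis, out=out, **kwds)
    return bound(*args, **kwds)
ValueError: attempt to get argmax of an empty sequence
```

```bash
sed -i '/^    I=f/d;/^    n,l,st/d;/^    V.append/d;s/;k=np.zeros_like.*//' look.py; sed -i 's/^    c=cv2.resize/    u,v=np.round(proj(f,[e[0],e[1],e[2]-.015])[0]).astype(int)\n    c=cv2.resize/' look.py; python3 look.py pics/h1.png
```

```text
t 8.025 pos [0.5668 0.0921 0.1142] shift [0.003 0.002 0.518] turn [0. 0. 0.] F [-0.04  0.46  0.27] gap 0.019Traceback (most recent call last):
  File "look.py", line 9, in <module>
    u,v=np.round(proj(f,[e[0],e[1],e[2]-.015])[0]).astype(int); k=np.zeros_like(m);k[v-22:v+22,u-22:u+22]=1;m&=k
                                                                                ^
NameError: name 'm' is not defined
```

```bash
sed -i 's/; k=np.zeros_like.*//' look.py; python3 look.py pics/h1.png
```

```text
t 8.125 pos [0.5667 0.0924 0.114 ] shift [0.002 0.001 0.516] turn [0.    0.    0.001] F [0.13 0.1  0.47] gap 0.0186
```

View pics/h1.png

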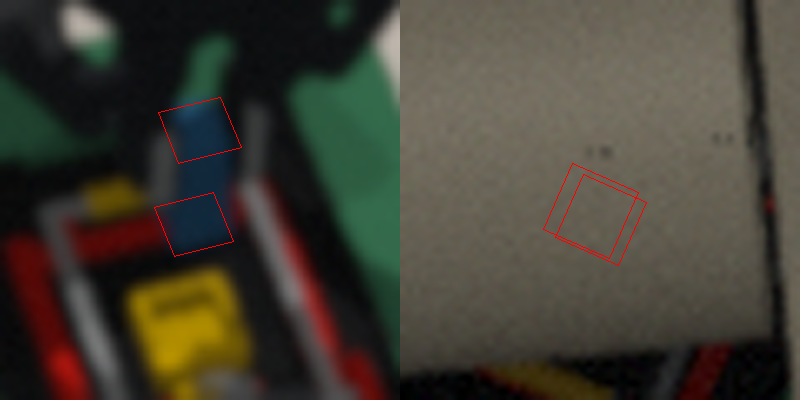

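The lure outline in the left crop, with its foot around (200,230), matches the predicted box. It is aligned with the cup, so I'll lower it.

drive_tool --rows '[[[0,0,0.2,0,0,0,1],[0,0,0.4,0,0,0,1],[0,0,0.42,0,0,0,1],[0,0,0.42,0,0,0,1],[0,0,0.42,0,0,0,1]]]'

```text
time: 8.85
ee_pos: [0.5676, 0.0926, 0.0647]
orientation: [3.141, 0.002, 2.703]
contact_force: [0.0, -0.1, -0.3]
finger_gap: 0.0186
finger_force: 20.2
```

drive_tool --rows '[[[0,0,0.03,0,0,0,1],[0,0,0.06,0,0,0,1],[0,0,0.06,0,0,0,1],[0,0,0.06,0,0,0,1]]]'

```text
time: 9.35
ee_pos: [0.5665, 0.0925, 0.056]
orientation: [-3.141, -0.0, 2.703]
contact_force: [-0.2, -0.2, -0.6]
finger_gap: 0.0187
finger_force: 20.2
```

```bash
python3 look.py pics/h2.png
```

```text
t 9.35 pos [0.5665 0.0925 0.056 ] shift [-0.     0.     0.034] turn [-0.    -0.     0.001] F [-0.17 -0.24 -0.61] gap 0.0187
```

drive_tool --rows '[[[0,0,0.03,0,0,0,1],[0,0,0.05,0,0,0,1],[0,0,0.06,0,0,0,1],[0,0,0.065,0,0,0,1],[0,0,0.065,0,0,0,1]]]'

```text
time: 10.07
ee_pos: [0.5666, 0.0925, 0.0483]
orientation: [-3.142, -0.0, 2.703]
contact_force: [0.2, -0.3, 0.5]
finger_gap: 0.0187
finger_force: 20.0
```

```bash
python3 look.py pics/h2.png
```

```text
t 10.075 pos [0.5666 0.0925 0.0483] shift [-0.     0.    -0.031] turn [-0.    -0.     0.001] F [ 0.22 -0.34  0.48] gap 0.0187
```

View pics/h2.png

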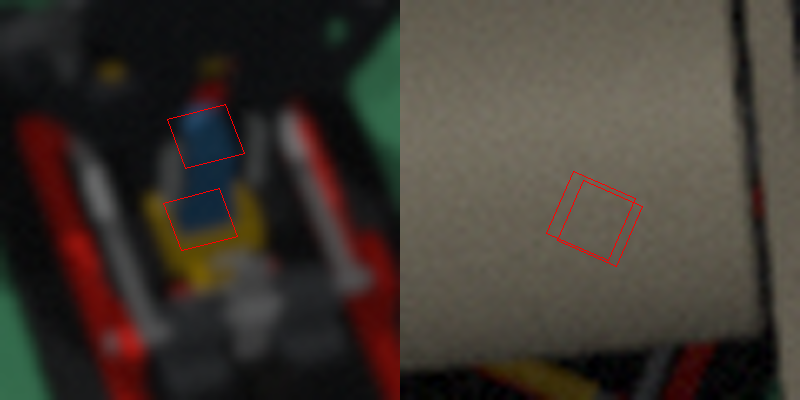

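The lure foot sits inside the cup at about (205,230), with the yellow rim around it. I'll lower it the last 1 mm, release and rise.

drive_tool --rows '[[[0,0,0.012,0,0,0,1],[0,0,0.012,0,0,0,1],[0,0,0.012,0,0,0,0.4],[0,0,0.012,0,0,0,0.4],[0,0,0.012,0,0,0,0.4]]]'

```text
time: 10.8
ee_pos: [0.5666, 0.0925, 0.0468]
orientation: [-3.142, -0.0, 2.703]
contact_force: [-0.1, -0.4, -0.6]
finger_gap: 0.0252
finger_force: 0.0
```

drive_tool --rows '[[[0,0,-0.4,0,0,0,0.4],[0,0,-0.8,0,0,0,0.4],[0,0,-0.8,0,0,0,0.4],[0,0,-0.8,0,0,0,0.4]]]'

```text
time: 11.3
ee_pos: [0.5666, 0.0925, 0.1427]
orientation: [3.142, 0.0, 2.703]
contact_force: [-0.3, -0.5, 0.6]
finger_gap: 0.0253
finger_force: 0.0
```

drive_tool --rows '[[[1,0.3,-0.3,0,0,0,0.4],[1,0.3,-0.3,0,0,0.2,0.4],[1,0.3,-0.3,0,0,0.4,0.4],[1,0.3,-0.3,0,0,0.6,0.4],[1,0.3,-0.3,0,0,0.8,0.4],[1,0.3,-0.3,0,0,1,0.4],[1,0.3,-0.3,0,0,1,0.4],[1,0.3,-0.3,0,0,1,0.4],[1,0.3,-0.3,0,0,1,0.4],[1,0.3,-0.3,0,0,1,0.4]]]'

```text
time: 12.55
ee_pos: [0.4721, 0.1757, 0.1767]
orientation: [-3.139, 0.002, 1.128]
contact_force: [-0.2, 0.2, -0.5]
finger_gap: 0.0255
finger_force: 0.0
```

```bash
cat > look2.py <<'E'
from fit import *
import sys
np.set_printoptions(precision=4,suppress=True)
print(monitor.get_obs()["joint_positions"])
go((.5191,.1148,.11),-25.2)
S=grab_frame("scene");T=grab_frame("top")
cv2.imwrite(sys.argv[1],np.hstack([cv2.resize(S["image"][185:265,285:365],(400,400),interpolation=2),cv2.resize(T["image"][210:290,240:320],(400,400),interpolation=2)]))
E
python3 look2.py pics/r.png
```

```text
[ 0.2545 -0.0962  1.8177 -0.      1.4236  0.6972]
t 12.55 pos [0.4721 0.1757 0.1767] shift [-0.29   0.573  0.555] turn [-0.002  0.001 -0.002] F [-0.21  0.17 -0.48] gap 0.0255
```

View pics/r.png

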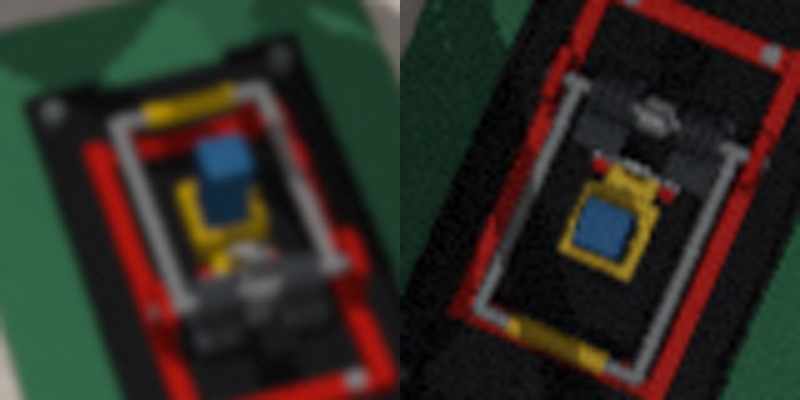

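The lure stands centred in the cup at (605,228) in the right crop, with the bow still at rest and its sleeve at (555,340). Now I'll go for the sleeve, with the fingers straddling it along the trap's x.

drive_tool --rows '[[[-0.29,0.573,0,0,0,0,0.4],[-0.29,0.573,0.3,0,0,0,0.4],[-0.29,0.573,0.555,0,0,0,0.4],[-0.29,0.573,0.555,0,0,0,0.4],[-0.29,0.573,0.555,0,0,0,0.4],[-0.29,0.573,0.555,0,0,0,0.4]]]'

```text
time: 13.4
ee_pos: [0.5218, 0.1158, 0.114]
orientation: [3.139, -0.001, 1.133]
contact_force: [0.3, 0.3, 0.0]
finger_gap: 0.026
finger_force: 0.0
```

drive_tool --rows '[[[0,0,0.3,0,0,0,0.4],[0,0,0.38,0,0,0,0.4],[0,0,0.38,0,0,0,0.4],[0,0,0.38,0,0,0,0.4]]]'

```text
time: 13.9
ee_pos: [0.5217, 0.1155, 0.0682]
orientation: [3.14, -0.001, 1.132]
contact_force: [0.5, -1.3, -0.1]
finger_gap: 0.0261
finger_force: 0.0
```

```bash
python3 -c "
from h import *
go((.5191,.1148,.020),-25.2)"
```

```text
t 13.9 pos [0.5217 0.1155 0.0682] shift [-0.015 -0.018  0.401] turn [ 0.001 -0.001  0.001] F [ 0.54 -1.31 -0.1 ] gap 0.0261
```

drive_tool --rows '[[[-0.012,-0.015,0,0,0,0,0.4],[-0.012,-0.015,0.2,0,0,0,0.4],[-0.012,-0.015,0.36,0,0,0,0.4],[-0.012,-0.015,0.4,0,0,0,0.4],[-0.012,-0.015,0.4,0,0,0,0.4],[-0.012,-0.015,0.4,0,0,0,0.4]]]'

```text
time: 14.65
ee_pos: [0.5192, 0.1149, 0.0194]
orientation: [3.141, -0.001, 1.132]
contact_force: [-0.4, 0.1, -0.8]
finger_gap: 0.0258
finger_force: 0.0
```

drive_tool --rows '[[[0,0,0,0,0,0,1],[0,0,0,0,0,0,1],[0,0,0,0,0,0,1],[0,0,0,0,0,0,1]]]' --grip_force 30

```text
time: 15.15
ee_pos: [0.5198, 0.1146, 0.0195]
orientation: [3.139, -0.001, 1.132]
contact_force: [5.8, -2.4, 0.2]
finger_gap: 0.0079
finger_force: 29.5
```

```bash
python3 -c "
from h import *
go((.5191,.1148,.020),-25.2)"
```

```text
t 15.15 pos [0.5198 0.1146 0.0195] shift [-0.001 -0.006 -0.004] turn [ 0.002 -0.001  0.001] F [ 5.77 -2.39  0.17] gap 0.0079
```

drive_tool --rows '[[[0,0.002,-0.059,0,0,0,1],[0,0.009,-0.118,0,0,0,1],[0,0.02,-0.177,0,0,0,1],[0,0.035,-0.234,0,0,0,1],[0,0.055,-0.29,0,0,0,1],[0,0.079,-0.344,0,0,0,1],[0,0.107,-0.397,0,0,0,1],[0,0.138,-0.447,0,0,0,1],[0,0.138,-0.447,0,0,0,1]]]'

```text
time: 16.27
ee_pos: [0.5329, 0.1082, 0.0723]
orientation: [-3.14, -0.0, 1.132]
contact_force: [-2.2, 4.9, -5.1]
finger_gap: 0.0073
finger_force: 29.3
```

```bash
cat > arc.py <<'E'
from h import *
np.set_printoptions(precision=4,suppress=True)
o=monitor.get_obs(); e0=np.array([.5192,.1149,.0194]); ex=np.array([.905,-.426,0]); d=o["ee_pos"]-e0
a,z=d@ex,d[2]; th=np.arctan2(z,.095-a); F=o["contact_force"]; t=np.array([np.sin(th),np.cos(th)]); r=np.array([-np.cos(th),np.sin(th)]); f=np.array([F@ex,F[2]])
print("t",o["time"],"a,z mm",a*1e3,z*1e3,"th",th,"rad",np.hypot(z,.095-a),"F",F,"Ftan",f@t,"Frad",f@r,"gap",o["finger_gap"],o["orientation"])
E
python3 arc.py
```

```text
t 16.275 a,z mm 15.23479241018783 52.87232265792359 th 0.5853552456697306 rad 0.09569728755345895 F [-2.1924  4.8577 -5.1376] Ftan -6.5218313409771556 Frad 0.5401500920018961 gap 0.007250767946273247 [-3.1399 -0.      1.1324]
```

drive_tool --rows '[[[0,0.038,-0.051,0,0,0,1],[0,0.08,-0.098,0,0,0,1],[0,0.125,-0.143,0,0,0,1],[0,0.174,-0.183,0,0,0,1],[0,0.226,-0.219,0,0,0,1],[0,0.28,-0.251,0,0,0,1],[0,0.337,-0.279,0,0,0,1],[0,0.396,-0.302,0,0,0,1],[0,0.426,-0.312,0,0,0,1],[0,0.426,-0.312,0,0,0,1]]]'

```text
time: 17.52
ee_pos: [0.5794, 0.0866, 0.1122]
orientation: [-3.141, -0.0, 1.133]
contact_force: [-11.9, 4.2, 16.3]
finger_gap: 0.0074
finger_force: 31.5
```

```bash
python3 arc.py
```

```text
t 17.525 a,z mm 66.52606013038769 92.78154676905038 th 1.273028401087433 rad 0.0970524635058574 F [-11.9067   4.1911  16.3154] Ftan -7.2215174576316485 Frad 19.282645463789763 gap 0.007428806335772091 [-3.1406 -0.0002  1.1326]
```

The pull is fine, but the tool's path runs about 2 mm inside the bow's true arc (19 N outward). I'll use a radius of 97.2 mm from here.

drive_tool --rows '[[[0,0.01,-0.022,0,0,0,1],[0,0.041,-0.03,0,0,0,1],[0,0.065,-0.035,0,0,0,1],[0,0.089,-0.04,0,0,0,1],[0,0.089,-0.04,0,0,0,1]]]'

```text
time: 18.15
ee_pos: [0.5886, 0.0822, 0.1155]
orientation: [-3.14, 0.0, 1.133]
contact_force: [-8.6, 4.5, 6.4]
finger_gap: 0.0074
finger_force: 30.3
```

```bash
python3 arc.py; python3 -c "
import numpy as np
p=None
for th in np.arange(1.40,2.1,.04):
    q=np.array([-97.2*np.cos(th),-97.2*np.sin(th)])/120
    print(round(th,2),None if p is None else (q-p).round(4)); p=q"
```

```text
t 18.15 a,z mm 76.78170636139252 96.07976459427044 th 1.3834046954639965 rad 0.09779175521276294 F [-8.5757  4.5072  6.4427] Ftan -8.311345495178555 Frad 8.133441755564538 gap 0.007415116896018648 [-3.1397  0.0001  1.1327]
1.4 None
1.44 [ 0.032  -0.0049]
1.48 [ 0.0322 -0.0036]
1.52 [ 0.0323 -0.0023]
1.56 [ 0.0324 -0.001 ]
1.6 [0.0324 0.0003]
1.64 [0.0324 0.0016]
1.68 [0.0323 0.0029]
1.72 [0.0321 0.0042]
1.76 [0.0319 0.0055]
1.8 [0.0317 0.0067]
1.84 [0.0314 0.008 ]
1.88 [0.0311 0.0092]
1.92 [0.0307 0.0105]
1.96 [0.0302 0.0117]
2.0 [0.0297 0.0129]
2.04 [0.0292 0.0141]
2.08 [0.0286 0.0152]
```

drive_tool --rows '[[[0,0.016,-0.008,0,0,0,1],[0,0.032,-0.011,0,0,0,1],[0,0.032,-0.011,0,0,0,1]]]'

```text
time: 18.52
ee_pos: [0.5918, 0.0807, 0.1163]
orientation: [-3.139, 0.0, 1.133]
contact_force: [-6.9, 4.7, 4.8]
finger_gap: 0.0073
finger_force: 30.0
```

```bash
python3 arc.py
```

```text
t 18.525 a,z mm 80.2503250397282 96.88065193184475 th 1.4197106984177756 rad 0.09799700827154328 F [-6.9248  4.6543  4.8027] Ftan -7.432886700964467 Frad 5.9896234048474275 gap 0.007285914447258347 [-3.1389  0.0003  1.1328]
```

drive_tool --rows '[[[0,0.016,-0.002,0,0,0,1],[0,0.032,-0.004,0,0,0,1],[0,0.032,-0.004,0,0,0,1]]]'

```text
time: 18.9
ee_pos: [0.5954, 0.079, 0.117]
orientation: [-3.139, 0.0, 1.133]
contact_force: [-7.3, 4.4, 5.2]
finger_gap: 0.0076
finger_force: 30.0
```

```bash
python3 arc.py
```

```text
t 18.9 a,z mm 84.24085145485765 97.59296560216058 th 1.4609946135167513 rad 0.09818424625387179 F [-7.2602  4.4078  5.2447] Ftan -7.8226124514096975 Frad 6.138903408494388 gap 0.007555370324439892 [-3.1393  0.0002  1.1327]
```

drive_tool --rows '[[[0,0.016,-0.001,0,0,0,1],[0,0.032,-0.002,0,0,0,1],[0,0.032,-0.002,0,0,0,1]]]'

```text
time: 19.27
ee_pos: [0.5993, 0.0772, 0.1177]
orientation: [-3.14, 0.0, 1.133]
contact_force: [-8.0, 3.9, 6.8]
finger_gap: 0.0079
finger_force: 29.9
```

```bash
python3 arc.py
```

```text
t 19.275 a,z mm 88.53112974786437 98.30046818288933 th 1.5050839595903986 rad 0.0985130870865095 F [-7.9746  3.9356  6.8389] Ftan -8.425293060888743 Frad 7.408154297467929 gap 0.007916898548136063 [-3.1403  0.      1.1327]
```

drive_tool --rows '[[[0,0.016,-0.005,0,0,0,1],[0,0.032,-0.006,0,0,0,1],[0,0.032,-0.006,0,0,0,1]]]'

```text
time: 19.65
ee_pos: [0.6026, 0.0756, 0.1181]
orientation: [-3.14, 0.0, 1.133]
contact_force: [-5.9, 4.3, 5.2]
finger_gap: 0.0079
finger_force: 29.7
```

```bash
python3 arc.py
```

```text
t 19.65 a,z mm 92.17567497795748 98.69004628022124 th 1.5421860011477038 rad 0.0987304514657071 F [-5.9015  4.2666  5.1879] Ftan -7.0070653076479426 Frad 5.390531676718061 gap 0.007865598926971884 [-3.1398  0.0001  1.1327]
```

drive_tool --rows '[[[0,0.016,-0.002,0,0,0,1],[0,0.032,-0.003,0,0,0,1],[0,0.032,-0.003,0,0,0,1]]]'

```text
time: 20.02
ee_pos: [0.6059, 0.074, 0.1183]
orientation: [-3.14, 0.0, 1.133]
contact_force: [-6.6, 4.4, 5.0]
finger_gap: 0.0075
finger_force: 29.6
```

```bash
python3 arc.py
```

```text
t 20.025 a,z mm 95.92185649956251 98.89373020769501 th 1.580117744824058 rad 0.09889802674370281 F [-6.6492  4.3781  5.0399] Ftan -7.929205993877229 Frad 4.966174878721759 gap 0.007542220617081709 [-3.1396  0.0002  1.1327]
```

drive_tool --rows '[[[0,0.016,0,0,0,0,1],[0,0.032,0,0,0,0,1],[0,0.032,0,0,0,0,1]]]'

```text
time: 20.4
ee_pos: [0.6095, 0.0723, 0.1183]
orientation: [-3.14, 0.0, 1.133]
contact_force: [-6.7, 4.2, 5.2]
finger_gap: 0.0076
finger_force: 29.5
```

```bash
python3 arc.py
```

```text
t 20.4 a,z mm 99.82357145527294 98.94955925064622 th 1.6195055489999468 rad 0.09906705868996651 F [-6.6565  4.1859  5.1985] Ftan -8.051195670098643 Frad 4.812220436113786 gap 0.007554404780182934 [-3.1397  0.0002  1.1327]
```

drive_tool --rows '[[[0,0.016,0.001,0,0,0,1],[0,0.032,0.001,0,0,0,1],[0,0.032,0.001,0,0,0,1]]]'

```text
time: 20.78
ee_pos: [0.613, 0.0707, 0.1183]
orientation: [-3.14, 0.0, 1.133]
contact_force: [-6.5, 3.7, 4.9]
finger_gap: 0.0076
finger_force: 29.4
```

```bash
python3 arc.py
```

```text
t 20.775 a,z mm 103.70040160637065 98.85790699512631 th 1.6585793112581548 rad 0.09924002601556078 F [-6.5336  3.6643  4.9184] Ftan -7.876310756749023 Frad 4.244203060994445 gap 0.007594441075876942 [-3.1398  0.0002  1.1327]
```

drive_tool --rows '[[[0,0.016,0.001,0,0,0,1],[0,0.032,0.002,0,0,0,1],[0,0.032,0.002,0,0,0,1]]]'

```text
time: 21.15
ee_pos: [0.6167, 0.069, 0.1181]
orientation: [-3.14, 0.0, 1.133]
contact_force: [-6.0, 3.5, 5.7]
finger_gap: 0.0078
finger_force: 29.5
```

```bash
python3 arc.py
```

```text
t 21.15 a,z mm 107.76549814724973 98.7422362303683 th 1.6993642460545064 rad 0.0995639852492923 F [-5.9904  3.4905  5.6556] Ftan -7.57638303194402 Frad 4.72321326795491 gap 0.007810227559642008 [-3.1403  0.0001  1.1326]
```

drive_tool --rows '[[[0,0.016,0.001,0,0,0,1],[0,0.032,0.002,0,0,0,1],[0,0.032,0.002,0,0,0,1]]]'

```text
time: 21.52
ee_pos: [0.62, 0.0674, 0.1178]
orientation: [-3.14, 0.0, 1.133]
contact_force: [-5.7, 3.3, 5.0]
finger_gap: 0.0077
finger_force: 29.5
```

```bash
python3 arc.py
```

```text
t 21.525 a,z mm 111.48109915048704 98.37335491047087 th 1.7367909279152125 rad 0.09974439124857921 F [-5.7382  3.3141  4.987 ] Ftan -7.338106572958672 Frad 3.8271396188633457 gap 0.007653886408225289 [-3.14    0.0002  1.1327]
```

drive_tool --rows '[[[0,0.016,0.002,0,0,0,1],[0,0.032,0.003,0,0,0,1],[0,0.032,0.003,0,0,0,1]]]'

```text
time: 21.9
ee_pos: [0.6229, 0.0661, 0.1174]
orientation: [-3.139, 0.0, 1.133]
contact_force: [-9.0, 4.6, 7.2]
finger_gap: 0.0075
finger_force: 29.6
```

```bash
python3 arc.py
```

```text
t 21.9 a,z mm 114.68270632771515 97.97466687500858 th 1.7690531553178908 rad 0.09993219840297711 F [-9.0033  4.5923  7.1716] Ftan -11.318940495341172 Frad 5.040995153303906 gap 0.00749058078231928 [-3.1387  0.0004  1.1329]
```

Ftan rose from 7.3 to 11.3 N, so the bow has met the back stop and the catch has hooked. Now I'll ease it forward.

drive_tool --rows '[[[0,-0.016,-0.001,0,0,0,1],[0,-0.032,-0.003,0,0,0,1],[0,-0.048,-0.004,0,0,0,1],[0,-0.064,-0.005,0,0,0,1],[0,-0.064,-0.005,0,0,0,1]]]'

```text
time: 22.52
ee_pos: [0.6169, 0.0688, 0.1184]
orientation: [-3.141, -0.0, 1.133]
contact_force: [-5.3, 1.9, 4.6]
finger_gap: 0.0076
finger_force: 29.4
```

```bash
python3 arc.py
```

```text
t 22.525 a,z mm 108.06725647725476 99.01948800417699 th 1.7020046729152376 rad 0.09987798654584357 F [-5.2702  1.864   4.5793] Ftan -6.114861176331597 Frad 3.8120266572728214 gap 0.00760863108165095 [-3.1413 -0.      1.1327]
```

drive_tool --rows '[[[0,-0.01,0,0,0,0,1],[0,-0.02,0,0,0,0,1],[0,-0.03,0,0,0,0,1],[0,-0.03,0,0,0,0,1]]]'

```text
time: 23.02
ee_pos: [0.6147, 0.0699, 0.1187]
orientation: [3.14, -0.001, 1.132]
contact_force: [-1.1, 0.8, 5.3]
finger_gap: 0.0074
finger_force: 29.5
```

```bash
python3 arc.py
```

```text
t 23.025 a,z mm 105.64546375367495 99.34946351416465 th 1.6775407403807394 rad 0.0999181755191874 F [-1.0713  0.8188  5.3423] Ftan -1.8800307954586406 Frad 5.171450932702515 gap 0.00741977311274363 [ 3.1395 -0.0006  1.1324]
```

The pull falls as the catch takes the load; a little more.

drive_tool --rows '[[[0,-0.01,0,0,0,0,1],[0,-0.015,0,0,0,0,1],[0,-0.015,0,0,0,0,1]]]'

```text
time: 23.4
ee_pos: [0.6136, 0.0704, 0.1189]
orientation: [3.138, -0.001, 1.132]
contact_force: [0.8, -0.1, 4.9]
finger_gap: 0.0077
finger_force: 29.5
```

```bash
python3 arc.py
```

```text
t 23.4 a,z mm 104.42067595784344 99.49456754936013 th 1.6652002080124126 rad 0.09993957227913713 F [ 0.7748 -0.06    4.9342] Ftan 0.25835671185465503 Frad 4.98071765323305 gap 0.007730819908319593 [ 3.1384 -0.0008  1.1322]
```

drive_tool --rows '[[[0,-0.006,-0.004,0,0,0,1],[0,-0.006,-0.004,0,0,0,1]]]'

```text
time: 23.65
ee_pos: [0.6128, 0.0708, 0.119]
orientation: [3.139, -0.001, 1.132]
contact_force: [2.5, -0.8, 6.0]
finger_gap: 0.0077
finger_force: 29.6
```

```bash
python3 arc.py
```

```text
t 23.65 a,z mm 103.53232866364321 99.5687330501785 th 1.6562803426304065 rad 0.09993364415271833 F [ 2.5476 -0.7627  6.0438] Ftan 2.1048605506209377 Frad 6.246340974753955 gap 0.00774976759364966 [ 3.1389 -0.0008  1.1322]
```

Now the tool itself pushes slightly forward (+2 N) and the bow holds, so it's hooked. I'll open the fingers gently.

drive_tool --rows '[[[0,0.004,-0.004,0,0,0,0.7],[0,0.004,-0.004,0,0,0,0.4],[0,0.004,-0.004,0,0,0,0.4],[0,0.004,-0.004,0,0,0,0.4],[0,0.004,-0.004,0,0,0,0.4]]]'

```text
time: 24.28
ee_pos: [0.612, 0.0709, 0.1181]
orientation: [-3.141, 0.0, 1.132]
contact_force: [-0.4, 0.2, -0.1]
finger_gap: 0.0257
finger_force: 0.0
```

drive_tool --rows '[[[0,0,-0.15,0,0,0,0.4],[0,0,-0.4,0,0,0,0.4],[0,0,-0.8,0,0,0,0.4],[0,0,-0.8,0,0,0,0.4]]]'

```text
time: 24.78
ee_pos: [0.6154, 0.071, 0.2217]
orientation: [3.132, -0.005, 1.132]
contact_force: [0.0, 0.3, -0.1]
finger_gap: 0.0255
finger_force: 0.0
```

drive_tool --rows '[[[-0.8,-1,0,0,0,0,0.4],[-0.8,-1,0,0,0,0,0.4],[-0.8,-1,0,0,0,0,0.4],[-0.8,-1,0,0,0,0,0.4],[-0.8,-1,0,0,0,0,0.4]]]'

```text
time: 25.4
ee_pos: [0.4634, 0.035, 0.215]
orientation: [3.14, -0.001, 1.132]
contact_force: [-0.4, -0.5, -0.4]
finger_gap: 0.0256
finger_force: 0.0
```

```bash
python3 look2.py pics/f.png
```

```text
[-0.0352 -0.2379  1.873   0.0001  1.5049  0.4034]
t 25.4 pos [0.4634 0.035  0.215 ] shift [0.799 0.136 0.876] turn [ 0.001 -0.     0.001] F [-0.41 -0.54 -0.37] gap 0.0256
```

View pics/f.png

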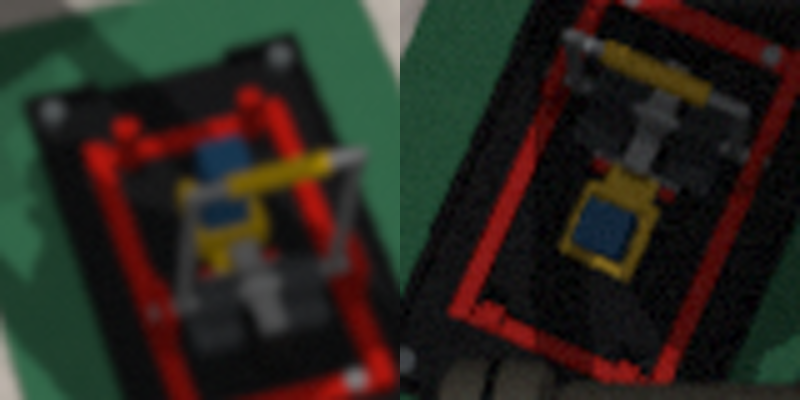

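The bow stands upright on its own, with the sleeve at (655,75) in the right crop. The lure sits in the cup at (605,228), and the arm is clear.

```bash
python3 -c "
from h import *
print(job.finish_job())"
```

```text
the job is handed in; nothing more can be done
None
```

The trap is baited and set: the lure stands in the cup, the bow is holding on the catch by itself, the arm is clear, and I've handed the job in (no verdict was returned).

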